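# Tip out the pastille cup and strip the mould

## Task

Collect the whole batch of moulded pastilles in the open steel tray: pick up the steel cup, tip it over the tray so that the three pastilles inside tumble out into it, and stand the empty cup upright, wholly on its round cork coaster. Then lift the last pastille up out of the mould and put it in the tray with the others. Leave the stapler, tape roll and eraser where they are.

Things in the scene. Friction and masses are not known exactly. Their poses are not given: they have to be found in the camera images.
- cup: Loose round steel cup, 76 mm tall, 150 g, wall 3 mm, foot 44 mm across, widening to a straight collar 62 mm across from 52 mm up to the rim. Origin: centre of its underside; z: up through the mouth. Starts upright on the coaster with pastille_0 to _2 stacked inside. Polished: they slide out if it is held about 105 degrees from upright for 1 to 2 s; rocking to and fro helps.
- cup_collar (a point): Centre of the cup's straight collar (62 mm across), 63 mm above the cup's underside; the height to grip it at.
- coaster: Fixed round cork coaster, 100 mm across, 4 mm thick, lying on the worktop. Origin at the centre of its underside. It lies either to the left or to the right of the tray; the mould lies on the other side.
- tray: Fixed open steel tray, 140 mm along its x, 150 mm along its y, 35 mm high with its rolled rim, walls and floor 4 mm. Origin at the centre of its underside, z up.
- mould: Fixed aluminium block, lower half of a mould: 64 (x) x 130 (y) x 24 mm high, three open cavities in a row (y = -38, 0, 38 mm), each 26 x 22 mm (x, y), 8 mm deep; dowel pins 7 mm thick stand 6 mm proud at x = 24, y = -59 and 59 mm. Origin: centre of its underside.
- mould_cavity (a point): Centre of the floor of the middle cavity, 16 mm above the worktop; x and y axes as the mould's. pastille_m sits in this one, the other two are empty.
- pastille_m: Ivory moulded block 24 x 20 x 20 mm (own x, y, z), edges rounded 4 mm, 14 g, slippery; origin: centre of its 24 x 20 underside, z through the block. Starts loosely seated in the mould's middle cavity, its x along the mould's x, 12 mm proud of the mould's top; grip it there across its 20 mm width (along the mould's y) and lift straight up.
- pastille_0: Ivory moulded block 24 x 20 x 20 mm (own x, y, z), edges rounded 4 mm, 14 g, slippery; origin: centre of its 24 x 20 underside, z through the block. Starts lowest in the cup.
- pastille_1: Ivory moulded block 24 x 20 x 20 mm (own x, y, z), edges rounded 4 mm, 14 g, slippery; origin: centre of its 24 x 20 underside, z through the block. Starts second in the cup.
- pastille_2: Ivory moulded block 24 x 20 x 20 mm (own x, y, z), edges rounded 4 mm, 14 g, slippery; origin: centre of its 24 x 20 underside, z through the block. Starts uppermost in the cup, its top 11 mm below the rim.
- stapler: Loose blue office stapler, 22 x 98 x 28 mm, lying on the worktop behind the tray; leave alone. Origin at the centre of its underside.
- tape_roll: Loose brown roll of packing tape, about 91 mm across, 48 mm high, lying flat on the worktop behind the tray; leave alone. Origin at the centre of its underside.
- eraser: Loose white eraser with a blue sleeve, 18 x 43 x 12 mm, lying behind the tray, to its right; leave alone. Origin at the centre of its underside.
- tablet_pc: Fixed tablet computer on a low stand at the left rear, to keep clear of: upright screen 312 mm wide (along y), its right-hand edge 158 mm to the right (-y) of the origin; foot and screen reach 50 mm towards the robot, and the leaning screen stands up to 220 mm high. Origin near the centre of its foot on the worktop.

How it is judged:
On the way, in this order (a step that is already met when the one before it is completed fails the run):
1. the cup is tipped right over (its mouth at least 75 degrees from upright) above the tray (angle between cup's own z axis and vertical above 1.3 rad and horizontal distance between cup and tray below 0.17 m and height (world z) of cup above 0.04 m), for 0.1 s.
2. the three pastilles from the cup lie in the tray and the cup stands upright on the coaster, the last pastille still in the mould (x of pastille_0 in the frame of tray between -0.068 and 0.068 m and y of pastille_0 in the frame of tray between -0.073 and 0.073 m and z of pastille_0 in the frame of tray between 0 and 0.055 m and x of pastille_1 in the frame of tray between -0.068 and 0.068 m and y of pastille_1 in the frame of tray between -0.073 and 0.073 m and z of pastille_1 in the frame of tray between 0 and 0.055 m and x of pastille_2 in the frame of tray between -0.068 and 0.068 m and y of pastille_2 in the frame of tray between -0.073 and 0.073 m and z of pastille_2 in the frame of tray between 0 and 0.055 m and angle between cup's own z axis and vertical below 0.1 rad and horizontal distance between cup and coaster below 0.028 m and z of cup in the frame of coaster below 0.009 m and z of pastille_m in the frame of mould_cavity below 0.005 m and horizontal distance between pastille_m and mould_cavity below 0.008 m), for 0.2 s.
3. the last pastille is lifted clear of the mould (z of pastille_m in the frame of mould_cavity above 0.012 m), for 0.05 s.
At the end, for the whole second after the job is handed in: All four pastilles lie at rest inside the tray (origins within 68 x 73 mm of its centre along its axes, less than 55 mm above its underside); the cup stands upright (within 0.1 rad), at rest on the coaster with its foot wholly on it (centre within 28 mm of the coaster's centre) (x of pastille_0 in the frame of tray between -0.068 and 0.068 m and y of pastille_0 in the frame of tray between -0.073 and 0.073 m and z of pastille_0 in the frame of tray between 0 and 0.055 m and x of pastille_1 in the frame of tray between -0.068 and 0.068 m and y of pastille_1 in the frame of tray between -0.073 and 0.073 m and z of pastille_1 in the frame of tray between 0 and 0.055 m and x of pastille_2 in the frame of tray between -0.068 and 0.068 m and y of pastille_2 in the frame of tray between -0.073 and 0.073 m and z of pastille_2 in the frame of tray between 0 and 0.055 m and x of pastille_m in the frame of tray between -0.068 and 0.068 m and y of pastille_m in the frame of tray between -0.073 and 0.073 m and z of pastille_m in the frame of tray between 0 and 0.055 m and angle between cup's own z axis and vertical below 0.1 rad and horizontal distance between cup and coaster below 0.028 m and z of cup in the frame of coaster below 0.009 m and linear speed of each of pastille_0, pastille_1, pastille_2, pastille_m, cup below 0.02 m/s); the robot touches nothing.
It fails at once if the stapler is pushed more than 20 mm away (distance of stapler from where it was at the start of the episode above 0.02 m).
It fails at once if the tape roll is pushed more than 20 mm away (distance of tape_roll from where it was at the start of the episode above 0.02 m).
It fails at once if the eraser is pushed more than 20 mm away (distance of eraser from where it was at the start of the episode above 0.02 m).
It also fails if it takes over 72 s, if anything falls off the work surface, if the arm or the gripper's body presses on something with over 40 N, if the wrist force passes 120 N, or if a joint passes its speed limit or range.

## Robot

A 7-joint arm with a two-finger parallel gripper is mounted at the origin on a cart in front of the work surface, level with it; the furniture and walls round the work are solid. World frame = base frame: x ahead of the robot, y to its left, z up, the work surface at z = 0. Lengths are in m, angles in rad, forces in N, time in s.
With the tool pointing down it reaches from about 0.425 to 0.925 m from the base axis. Payload 6.8 kg.
Tool frame: the origin (TCP) lies where the fingers leave the gripper's body, on its centre line; the fingertips stand 73 mm ahead of it and the grasp point (between the pads) lies 54 mm ahead of it; z points along the fingers, y is the line along which they close (so a half turn about z gives the same grasp; the last joint's range is limited). The gripper opens to 85 mm and grips with 20 to 120 N. Pads are 22 mm wide; open, the fingers measure 114 mm over their backs; the gripper's body (76 mm by 85 mm) begins 54 mm behind the grasp point. The pads swing forward as they close: fully open they stand 13 mm farther back than shut.
Start: joints at [-1.379, 0.477, 0.022, 1.555, -0.011, 1.109, -0.083], TCP at [0.199, 0.645, 0.304] pointing down, gripper open.
Joint ranges: [-2.96, 2.96], [-0.34, 2.1], [-1.41, 1.46], [0.24, 2.44], [-1.37, 4.51], [0.17, 1.92], [-2.96, 2.96]. Speed limits (rad/s): [2.39, 2.39, 3.14, 3.14, 3.14, 3.14, 3.14].

## Interface

Orientations are given as a rotation vector (axis times angle).
In Python, from bench import r gives the robot as it stands.
- The arm moves only by the shell command python3 drive.py 'ROWS' [OPENING] [FORCE]. ROWS is rows parted by semicolons, their numbers by spaces, 1 to 5 of them, each of 6 numbers: dx, dy, dz in m, then a rotation vector rx, ry, rz in rad; each row is the pose to reach, as a shift and turn from the pose commanded when the command began, along the tool's axes at that moment; what a row does not reach only later rows make up. A row lasts 1/10 s, in which the tool goes at most 0.05 m and 0.15 rad, less where a joint would pass 70% of its speed; a pose out of reach is approached as far as the arm can. OPENING is the finger opening in m, set as the command begins (- or left out keeps the last). The fingers move at their own pace and stop on an object; FORCE is the grip in N (left out, the last holds). Time passes only in rows, so rows that do not move let the fingers close. It prints the time, the measured TCP pose, the force, the opening and the grip force at its end.
- r.get_obs(): the state, without advancing time (a new reading comes with each control period).
- r.grab_frame(name): name is "side" or "top" or "wrist"; returns (picture, depth): 480x640x3 uint8, blue, green, red; 480x640 float32, m along the optical axis (not along the pixel's ray), 0 where there is no reading.
- r.camera_info(name): a dict with "camera_matrix" (3x3 intrinsics, pixels), "k1" (the pictures are not rectified: a ray, as slopes to the right and down, at radius r is drawn at 1 + k1 r^2 times it, then the intrinsics apply), "R" (3x3) and "t" (3): a world point X has camera coordinates R X + t. Camera axes: x right, y down, z forward; pixel columns grow to the right and rows downward; lengths in m; the calibration is good to about 2 mm. A picture is of the moment at which its call begins: read the wrist's pose just before it. camera_info takes no time and is no camera call; for the wrist camera it gives the pose at the moment of the call.
- r.hand_in(): hands the job in; it is judged then, once.
The state is a dict: "clock": time; "joints": joint angles; "qvel": joint speeds; "tau": joint torques, N m; "tcp_pos": TCP position; "orientation": TCP orientation; "contact_force": force on the tool from outside, world axes, zero at the start; "moment": the same for the moment, N m; "grip_width": finger opening in m; "gripper_force": force on a finger pad.
Only numpy, scipy, OpenCV 4.12 (cv2) and the standard library are available. Lean on these libraries where they do the work, as an engineer would, in place of code of your own. Each camera call takes 0.05 s, during which the arm holds its last target. There are 200 camera calls.

## Working session

There is one attempt and no reset: what is moved stays moved. The work goes in short steps, Python scripts to look and compute and a shell command to move; the robot and the scene stay as the last step left them, time stands still between calls to the robot, and variables do not carry over. Pictures are saved under pics/ and viewed, at most 10 in all, crops included, and the job is handed in when it is done.

```bash
ls; mkdir -p pics
python3 - <<'E'
from bench import r
import cv2, numpy as np
for n in ("top","side"):
    im,d=r.grab_frame(n); cv2.imwrite(f"pics/{n}0.png",im); np.save(f"pics/{n}0.npy",d)
    i=r.camera_info(n); print(n,i, d.min(),d.max())
o=r.get_obs(); print(o)
E
```

```text
bench.py
drive.py
pics
top {'camera_matrix': array([[502.43061526,   0.        , 316.69634735],
       [  0.        , 502.43061526, 233.66688957],
       [  0.        ,   0.        ,   1.        ]]), 'k1': -0.09462039198843382, 'R': array([[ 0.0265806 , -0.99956022,  0.01314683],
       [-0.98191704, -0.02857285, -0.18714304],
       [ 0.18743638, -0.00793472, -0.9822447 ]]), 't': array([-3.57522245e-05,  6.14256728e-01,  9.04044128e-01])} 0.0 1.9933904
side {'camera_matrix': array([[619.66454642,   0.        , 317.04230379],
       [  0.        , 619.66454642, 239.43880385],
       [  0.        ,   0.        ,   1.        ]]), 'k1': 0.04450632524829607, 'R': array([[-0.77056522, -0.63727332,  0.0105808 ],
       [-0.54743243,  0.65324887, -0.52305225],
       [ 0.32641535, -0.40883815, -0.85223494]]), 't': array([0.47510787, 0.32947223, 1.08896172])} 0.0 2.2059834
{'clock': 0.1, 'joints': array([-1.37909491,  0.4777501 ,  0.02232238,  1.55628988, -0.01152944,
        1.10930021, -0.08310819]), 'qvel': array([ 0.0001201 , -0.00332635,  0.00021546, -0.00188159, -0.00089512,
       -0.00090824, -0.00133628]), 'tau': array([ 3.85512103e-03, -5.97764397e+01,  1.61333978e+00, -2.81952721e+01,
        1.27859481e-02,  4.97173503e-03, -1.46029475e-05]), 'tcp_pos': array([0.1992155 , 0.64452723, 0.30302701]), 'orientation': array([-4.69114273e-01, -3.10620727e+00,  2.53265542e-03]), 'contact_force': array([ 0.51361534,  0.34549874, -0.44597351]), 'moment': array([-0.02238047,  0.0075858 , -0.07698577]), 'gripper_force': 0.0, 'grip_width': 0.0852377437907799}
```

View pics/top0.png

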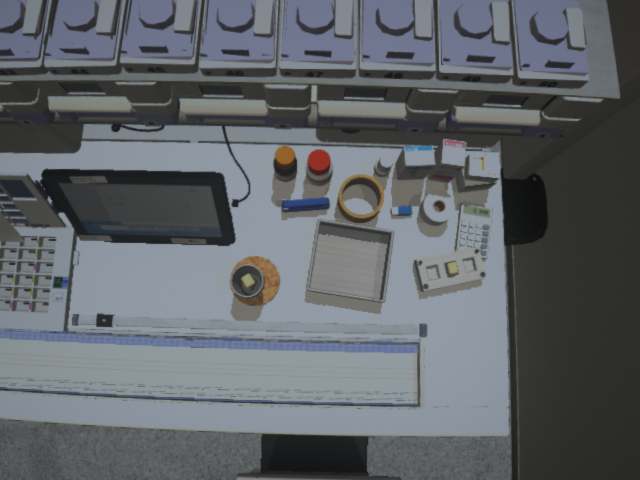

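View pics/side0.png

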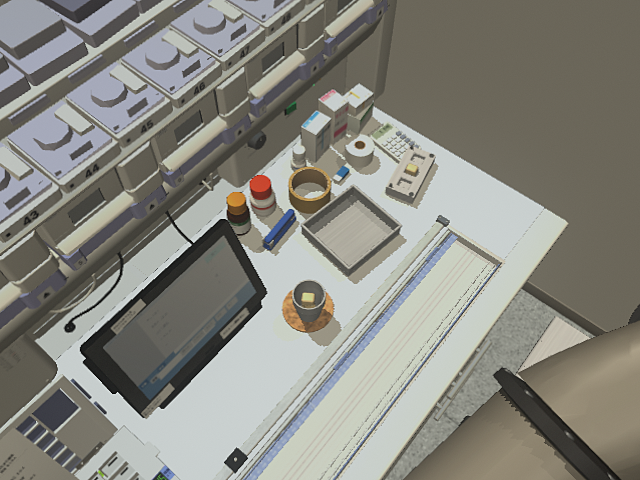

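The top view shows the cup rim at about (248,281) on the coaster (256,280), the tray centred at (350,261), and the mould at (450,270) with the pastille at (452,268). In the side view the cup rim is at (310,295) and the mould pastille at (411,169). Next I measure these from both depth images.

```bash
cat > h.py <<'E'
import numpy as np, cv2
from scipy.spatial.transform import Rotation as Ro
def cloud(d,i):
    K=i["camera_matrix"]; v,u=np.nonzero(d>0)
    D=np.array([i["k1"],0,0,0])
    s=cv2.undistortPoints(np.c_[u,v].astype(float)[:,None],K,D)[:,0]
    z=d[v,u]; P=np.c_[s*z[:,None],z]
    return (P-i["t"])@i["R"], np.c_[u,v]
def near(P,c,rad,z0,z1):
    return P[(np.hypot(*(P[:,:2]-c).T)<rad)&(P[:,2]>z0)&(P[:,2]<z1)]
def circ(p):
    p=p[:,:2]; s=np.linalg.lstsq(np.c_[2*p,np.ones(len(p))],(p**2).sum(1),rcond=None)[0]
    return s[:2],np.sqrt(s[2]+s[:2]@s[:2])
def rect(p): 
    return cv2.minAreaRect((p[:,:2]*1000).astype(np.float32))
E
python3 - <<'E'
from bench import r
from h import *
rows={"top":dict(cup=(248,281),cos=(272,282),tray=(350,261),mould=(450,270),pm=(452,268)),"side":dict(cup=(310,298),cos=(310,320),tray=(350,230),mould=(411,175),pm=(411,169))}
for n in rows:
    d=np.load(f"pics/{n}0.npy"); i=r.camera_info(n); P,uv=cloud(d,i); np.save(f"pics/{n}P.npy",P)
    print(n,"table z",[np.round(np.median(near(P,c,.03,-.02,.02)[:,2]),4) for c in ((.5,.1),)])
    for k,px in rows[n].items():
        j=np.argmin(((uv-px)**2).sum(1)); print(k,P[j].round(4))
    g=lambda k:P[np.argmin(((uv-rows[n][k])**2).sum(1))][:2]
    q=near(P,g("cup"),.06,.05,.1); print("cup maxz",np.percentile(q[:,2],[50,90,98]))
    q=near(P,g("cup"),.05,.071,.085); c,ra=circ(q); print("rim",c,ra,len(q))
    q=near(P,g("tray"),.13,.029,.042); print("tray",rect(q),np.median(q[:,2]),len(q))
    q=near(P,g("mould"),.09,.019,.028); print("mould",rect(q),q.mean(0),len(q))
    q=near(P,g("mould"),.04,.031,.045); print("pm",rect(q),q.mean(0),len(q))
    q=near(P,g("cos"),.09,.0025,.008); print("cos",cv2.minEnclosingCircle((q[:,:2]*1000).astype(np.float32)),len(q))
E
```

```text
top table z [np.float64(0.0016)]
cup [0.5185 0.1425 0.0694]
cos [0.5239 0.1028 0.0045]
tray [ 0.5706 -0.0518  0.0026]
mould [ 0.5534 -0.2449  0.0376]
pm [ 0.5579 -0.25    0.0338]
cup maxz [0.06815718 0.08015001 0.08165018]
rim [0.51885371 0.14377734] 0.02904690859329867 196
tray ((595.3045043945312, -53.24140167236328), (154.79296875, 198.13037109375), 82.84464263916016) 0.03401460142184366 990
mould ((558.7704467773438, -251.63552856445312), (64.81107330322266, 131.40293884277344), 12.61513614654541) [ 0.5577623  -0.24971581  0.02356167] 1649
pm ((558.3660278320312, -250.0955810546875), (23.652355194091797, 20.175922393798828), 14.913979530334473) [ 0.55808071 -0.24964568  0.03513942] 117
cos ((523.6742553710938, 102.53517150878906), 89.74665832519531) 1338
side table z [np.float64(0.0012)]
cup [0.5137 0.1458 0.0688]
cos [0.5011 0.1607 0.0144]
tray [ 0.5713 -0.0533  0.0031]
mould [ 0.5496 -0.2382  0.0242]
pm [ 0.5561 -0.2453  0.0329]
cup maxz [0.06737804 0.07953443 0.08197676]
rim [0.51637304 0.14558775] 0.02911170935400084 272
tray ((593.6046142578125, -51.37055969238281), (157.53521728515625, 202.34542846679688), 83.92251586914062) 0.03358676630694131 939
mould ((561.1508178710938, -248.03427124023438), (73.73826599121094, 133.82164001464844), 12.68586540222168) [ 0.5553507  -0.24608333  0.02317966] 1111
pm ((556.789306640625, -248.56483459472656), (22.136747360229492, 23.326751708984375), 14.513385772705078) [ 0.55590177 -0.24747805  0.03467927] 75
cos ((500.84063720703125, 160.85086059570312), 89.73097229003906) 1490
```

```bash
cat > go.py <<'E'
# go.py: tool-frame delta from the present pose to GRASP-POINT target with tool z=zd, closing axis=yd
import sys
from h import *
from bench import r
def delta(p,zd,yd,off=0.054):
    o=r.get_obs(); R0=Ro.from_rotvec(o["orientation"]); p=np.array(p,float)
    z=np.array(zd,float); z/=np.linalg.norm(z); y=np.array(yd,float); y-=z*(y@z); y/=np.linalg.norm(y)
    best=None
    for s in (1,-1):
        R=Ro.from_matrix(np.c_[np.cross(s*y,z),s*y,z]); w=(R0.inv()*R).as_rotvec()
        if best is None or np.linalg.norm(w)<np.linalg.norm(best[1]): best=(R0.inv().apply(p-off*z-o["tcp_pos"]),w)
    print("move",best[0].round(3),"rot",best[1].round(3),"|d|",np.linalg.norm(best[0]).round(3),"|w|",np.linalg.norm(best[1]).round(3),"rows",np.ceil(max(np.linalg.norm(best[0])/.05,np.linalg.norm(best[1])/.15)))
if __name__=="__main__":
    a=[float(v) for v in " ".join(sys.argv[1:]).split()]; delta(a[:3],a[3:6],a[6:9],*a[9:])
E
python3 - <<'E'
from bench import r
from h import *
for n in ("top","side"):
    P=np.load(f"pics/{n}P.npy"); i=r.camera_info(n); im=cv2.imread(f"pics/{n}0.png"); d=np.load(f"pics/{n}0.npy")
    _,uv=cloud(d,i); hsv=cv2.cvtColor(im,cv2.COLOR_BGR2HSV)[uv[:,1],uv[:,0]]
    m=(np.hypot(*(P[:,:2]-(.5175,.135)).T)<.09)&(hsv[:,1]>90)&(P[:,2]<.012)&(hsv[:,0]<25)
    q=P[m]; print(n,"coaster",cv2.minEnclosingCircle((q[:,:2]*1000).astype(np.float32)),np.median(q[:,2]),len(q))
    hull=cv2.convexHull((q[:,:2]*1000).astype(np.float32))[:,0]/1000; print("  hull circ",circ(hull))
    q=near(P,(.571,-.052),.108,.029,.042); print("tray",rect(q),len(q))
    m=(abs(P[:,1]-.3)<.25)&(P[:,0]>.35)&(P[:,0]<.8)&(P[:,2]>.03)&(P[:,2]<.25)&(P[:,1]>.19)
    print("tablet min x,y",P[m][:,:2].min(0),[ (round(a,2),P[m&(abs(P[:,2]-a)<.02)][:,0].min().round(3)) for a in (.05,.1,.15,.2)])
E
python3 go.py .5 0 .28 0 0 -1 1 0 0
```

```text
top coaster ((526.4367065429688, 137.4184112548828), 48.91310119628906) 0.0038101124092881286 897
  hull circ (array([0.52640149, 0.13770876]), np.float64(0.048215093649004406))
tray ((584.1748046875, -52.04730224609375), (154.38096618652344, 174.68984985351562), 82.40194702148438) 970
tablet min x,y [0.59005588 0.19004319] [(0.05, np.float64(0.59)), (0.1, np.float64(0.605)), (0.15, np.float64(0.628)), (0.2, np.float64(0.651))]
side coaster ((525.3306884765625, 140.4689483642578), 50.78142166137695) 0.0038915093776224455 897
  hull circ (array([0.52464537, 0.13989507]), np.float64(0.04956801228582094))
tray ((583.55126953125, -50.425079345703125), (156.0303955078125, 179.42950439453125), 82.30948638916016) 875
tablet min x,y [0.58761727 0.19000287] [(0.05, np.float64(0.588)), (0.1, np.float64(0.603)), (0.15, np.float64(0.624)), (0.2, np.float64(0.648))]
move [-0.478 -0.527 -0.03 ] rot [-1.000e-03  1.000e-03  1.271e+00] |d| 0.712 |w| 1.271 rows 15.0
```

```bash
python3 drive.py '-0.48 -0.53 -0.03 0 0 1.27; -0.48 -0.53 -0.03 0 0 1.27; -0.48 -0.53 -0.03 0 0 1.27; -0.48 -0.53 -0.03 0 0 1.27; -0.48 -0.53 -0.03 0 0 1.27'; python3 go.py .5 0 .28 0 0 -1 1 0 0; python3 -c "
from bench import r;print(r.get_obs()['joints'])"
```

```text
clock: 0.6
tcp_pos: [0.3053, 0.4164, 0.3142]
orientation: [-1.583, -2.714, 0.001]
contact_force: [1.4, 0.1, 0.9]
grip_width: 0.0853
gripper_force: 0.0
move [-0.458 -0.036 -0.02 ] rot [-0.     0.     0.515] |d| 0.46 |w| 0.515 rows 10.0
[-1.25367871  0.20375537  0.2255713   1.9314916  -0.05357635  1.0124409
 -0.48938457]
```

```bash
python3 drive.py '-0.46 -0.036 -0.02 0 0 0.515; -0.46 -0.036 -0.02 0 0 0.515; -0.46 -0.036 -0.02 0 0 0.515; -0.46 -0.036 -0.02 0 0 0.515; -0.46 -0.036 -0.02 0 0 0.515'; python3 go.py .5 0 .28 0 0 -1 1 0 0; python3 -c "
from bench import r;print(r.get_obs()['joints'])"
```

```text
clock: 1.1
tcp_pos: [0.4121, 0.1908, 0.3252]
orientation: [-2.216, -2.226, -0.0]
contact_force: [1.1, 1.3, 0.5]
grip_width: 0.0852
gripper_force: 0.0
move [-0.191  0.087 -0.009] rot [-0.    -0.     0.004] |d| 0.21 |w| 0.004 rows 5.0
[-1.00552776  0.07471579  0.46461916  2.05872402 -0.03979353  1.01634404
 -0.51674565]
```

```bash
python3 go.py .5 0 .28 0 .87 -.5 1 0 0
```

```text
move [-0.238  0.087  0.018] rot [-0.002  1.049  0.004] |d| 0.254 |w| 1.049 rows 7.0
```

```bash
python3 drive.py '-0.24 0.087 0.018 0 1.05 0; -0.24 0.087 0.018 0 1.05 0; -0.24 0.087 0.018 0 1.05 0; -0.24 0.087 0.018 0 1.05 0; -0.24 0.087 0.018 0 1.05 0'; python3 go.py .5 0 .28 0 .87 -.5 1 0 0; python3 -c "
from bench import r;print(r.get_obs()['joints'])"
```

```text
clock: 1.6
tcp_pos: [0.4731, 0.0248, 0.3115]
orientation: [-1.895, -1.912, -0.501]
contact_force: [-0.3, 0.7, -0.7]
grip_width: 0.0854
gripper_force: 0.0
move [-0.064  0.026 -0.034] rot [-0.03   0.505 -0.008] |d| 0.077 |w| 0.506 rows 4.0
[-0.48560029  0.24175491  0.67934995  2.04722707 -0.74328045  1.18191792
  0.58950463]
```

```bash
python3 drive.py '-0.064 0.026 -0.034 0 0.5 0; -0.064 0.026 -0.034 0 0.5 0; -0.064 0.026 -0.034 0 0.5 0; -0.064 0.026 -0.034 0 0.5 0'; python3 go.py .5 0 .28 0 .87 -.5 1 0 0; python3 -c "
from bench import r;print(r.get_obs()['joints'])"; python3 go.py .5176 .1447 .2 0 .87 -.5 1 0 0 .048
```

```text
clock: 2.0
tcp_pos: [0.4995, -0.0496, 0.3045]
orientation: [-1.586, -1.57, -0.875]
contact_force: [-0.3, -1.0, -0.5]
grip_width: 0.0857
gripper_force: 0.0
move [0.004 0.    0.001] rot [-0.024  0.008 -0.025] |d| 0.004 |w| 0.035 rows 1.0
[-0.07498811  0.52867914  0.60337374  1.9421503  -1.0703159   1.65435752
  1.00219019]
move [0.008 0.022 0.172] rot [-0.024  0.008 -0.025] |d| 0.174 |w| 0.035 rows 4.0
```

```bash
python3 go.py .5176 .058 .117 0 .87 -.5 1 0 0 .048
```

```text
move [-0.107  0.024  0.139] rot [-0.024  0.008 -0.025] |d| 0.177 |w| 0.035 rows 4.0
```

```bash
python3 drive.py '-0.107 0.024 0.139 -0.024 0.008 -0.025; -0.107 0.024 0.139 -0.024 0.008 -0.025; -0.107 0.024 0.139 -0.024 0.008 -0.025; -0.107 0.024 0.139 -0.024 0.008 -0.025; -0.107 0.024 0.139 -0.024 0.008 -0.025'; python3 go.py .5176 .1447 .067 0 .87 -.5 1 0 0 .048
python3 - <<'E'
from bench import r
from h import *
print(r.get_obs()['joints'])
im,d=r.grab_frame("side"); im2,_=r.grab_frame("wrist"); cv2.imwrite("pics/a.png",np.hstack([im[150:420,150:520],im2[::2,::2][:240].repeat(1,0) if 0 else cv2.resize(im2,(360,270))]))
E
```

```text
clock: 2.5
tcp_pos: [0.5164, 0.0209, 0.1398]
orientation: [-1.576, -1.587, -0.907]
contact_force: [-0.9, 0.3, 0.2]
grip_width: 0.0854
gripper_force: 0.0
move [-0.001  0.002  0.096] rot [-0.009  0.002  0.002] |d| 0.096 |w| 0.01 rows 2.0
[-0.09792407  0.78297282  0.46427313  2.02028541 -1.28385031  1.46068662
  1.2626057 ]
```

View pics/a.png

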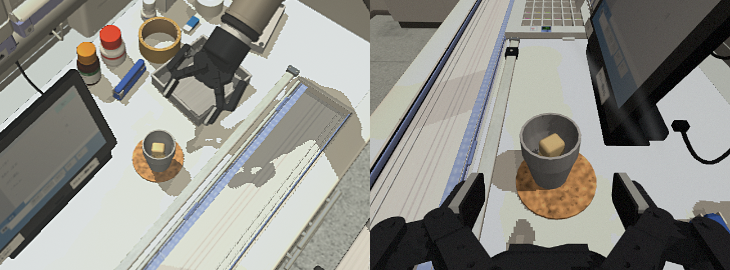

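The wrist view shows the cup, its axis at column 550, centred between the pads (485 and 613). I'll advance and grip.

```bash
python3 drive.py '0 0.001 0.03 0 0 0; 0 0.002 0.06 0 0 0; -0.001 0.002 0.08 0 0 0; -0.001 0.002 0.096 0 0 0; -0.001 0.002 0.096 0 0 0'; python3 go.py .5176 .1447 .067 0 .87 -.5 1 0 0 .048;python3 -c "
from bench import r;print(r.get_obs()['joints'])"
```

```text
clock: 3.1
tcp_pos: [0.52, 0.1015, 0.0957]
orientation: [-1.576, -1.592, -0.916]
contact_force: [-0.3, -0.3, 0.7]
grip_width: 0.0855
gripper_force: 0.0
move [-0.003 -0.002  0.004] rot [-0.003  0.002  0.008] |d| 0.006 |w| 0.009 rows 1.0
[-0.02547251  0.79472185  0.16874378  2.04827174 -1.35824305  1.21344118
  1.26459881]
```

```bash
python3 drive.py '-0.003 -0.002 0.004 0 0 0; -0.003 -0.002 0.004 0 0 0; -0.003 -0.002 0.004 0 0 0; -0.003 -0.002 0.004 0 0 0; -0.003 -0.002 0.004 0 0 0' 0.04 50; python3 drive.py '0 0 0 0 0 0; 0 0 0 0 0 0; 0 0 0 0 0 0'
```

```text
clock: 3.6
tcp_pos: [0.5179, 0.1028, 0.0898]
orientation: [-1.578, -1.591, -0.914]
contact_force: [-0.5, -2.1, 4.1]
grip_width: 0.0601
gripper_force: 56.1
clock: 3.9
tcp_pos: [0.5179, 0.1032, 0.0898]
orientation: [-1.578, -1.591, -0.915]
contact_force: [0.7, -1.4, 5.2]
grip_width: 0.0599
gripper_force: 56.2
```

```bash
python3 drive.py '0.017 0 -0.01 0 0 0; 0.043 0 -0.025 0 0 0; 0.07 0 -0.04 0 0 0; 0.07 0 -0.04 0 0 0; 0.07 0 -0.04 0 0 0'; python3 go.py .592 -.022 .155 0 .87 -.5 1 0 0 .048;python3 -c "
from bench import r;print(r.get_obs()['joints'])"
```

```text
clock: 4.4
tcp_pos: [0.517, 0.1037, 0.1697]
orientation: [-1.579, -1.593, -0.913]
contact_force: [-0.5, -0.6, -2.5]
grip_width: 0.0599
gripper_force: 55.8
move [-0.077  0.074 -0.15 ] rot [-0.003  0.005  0.007] |d| 0.184 |w| 0.009 rows 4.0
[-0.03889257  0.64603635  0.18084239  2.06532477 -1.29371245  1.23674351
  1.12588394]
```

```bash
python3 drive.py '-0.02 0.02 -0.035 0 0 0; -0.04 0.04 -0.075 0 0 0; -0.06 0.06 -0.115 0 0 0; -0.077 0.074 -0.15 0 0 0; -0.077 0.074 -0.15 0 0 0'; python3 go.py .592 -.022 .155 0 .87 -.5 1 0 0 .048;python3 -c "
from bench import r;print(r.get_obs()['joints'])"
```

```text
clock: 4.9
tcp_pos: [0.5934, -0.0712, 0.1764]
orientation: [-1.59, -1.59, -0.913]
contact_force: [-0.5, -0.0, -2.4]
grip_width: 0.0598
gripper_force: 55.9
move [ 0.006 -0.001  0.005] rot [0.003 0.01  0.002] |d| 0.008 |w| 0.011 rows 1.0
[ 0.15796073  0.77869333  0.29001047  1.75235826 -1.10747131  1.48159059
  1.05518022]
```

```bash
python3 drive.py '-0.01 0 0.005 0 0 -0.15; -0.02 0 0.012 0 0 -0.3; -0.03 0 0.02 0 0 -0.45; -0.03 0 0.02 0 0 -0.6; -0.03 0 0.02 0 0 -0.75'; python3 drive.py '0 0 0 0 0 -0.15; 0 0 0 0 0 -0.3; 0 0 0 0 0 -0.45; 0 0 0 0 0 -0.6; 0 0 0 0 0 -0.75'; python3 -c "
from bench import r;print(r.get_obs()['joints'])"
```

```text
clock: 5.4
tcp_pos: [0.5911, -0.061, 0.1402]
orientation: [-0.952, -2.227, -1.281]
contact_force: [-0.4, -0.6, -2.6]
grip_width: 0.0597
gripper_force: 55.7
clock: 5.9
tcp_pos: [0.5914, -0.0612, 0.1408]
orientation: [-0.078, -2.69, -1.551]
contact_force: [-0.5, 0.2, -2.5]
grip_width: 0.0594
gripper_force: 55.7
[ 0.33447193  0.80781726  0.01967795  1.74754652 -1.00428898  1.32697475
  2.51856395]
```

```bash
python3 drive.py '0.01 0 0 0 0 0.15; 0.02 0 0 0 0 0.3; 0.03 0 0 0 0 0.45; 0.04 0 0 0 0 0.6; 0.045 0 0 0 0 0.75'; python3 drive.py '0 0 0 0 0 0.15; 0 0 0 0 0 0.3; 0 0 0 0 0 0.45; 0 0 0 0 0 0.6; 0 0 0 0 0 0.75'; python3 drive.py '0 0 0 0 0 0.15; 0 0 0 0 0 0.3; 0 0 0 0 0 0.45; 0 0 0 0 0 0.6; 0 0 0 0 0 0.75';python3 -c "
from bench import r;print(r.get_obs()['joints'])"
```

```text
clock: 6.4
tcp_pos: [0.5457, -0.06, 0.1436]
orientation: [-0.965, -2.218, -1.276]
contact_force: [0.2, 0.4, -2.3]
grip_width: 0.0592
gripper_force: 55.8
clock: 6.9
tcp_pos: [0.5465, -0.0599, 0.1435]
orientation: [-1.582, -1.584, -0.907]
contact_force: [0.6, 0.4, -2.2]
grip_width: 0.0595
gripper_force: 55.8
clock: 7.4
tcp_pos: [0.5466, -0.0599, 0.1435]
orientation: [-1.956, -0.852, -0.484]
contact_force: [0.6, -0.1, -2.6]
grip_width: 0.0597
gripper_force: 55.8
[ 0.08056429  0.81092968  0.39949535  1.87212262 -1.16268675  1.49801509
  0.44929499]
```

```bash
python3 drive.py '0 0 0 0 0 0.15; 0 0 0 0 0 0.3; 0 0 0 0 0 0.45; 0 0 0 0 0 0.6; 0 0 0 0 0 0.75';python3 - <<'E'
from bench import r
from h import *
o=r.get_obs();R=Ro.from_rotvec(o['orientation']).as_matrix(); print(R.round(2),o['joints'])
im,d=r.grab_frame("top"); im2,_=r.grab_frame("side"); cv2.imwrite("pics/b.png",np.hstack([cv2.resize(im[180:320,220:500],None,fx=1.4,fy=1.4),cv2.resize(im2[120:260,230:470],None,fx=1.4,fy=1.4)]))
E
```

```text
clock: 7.9
tcp_pos: [0.5466, -0.0599, 0.1435]
orientation: [-2.095, -0.075, -0.036]
contact_force: [-0.7, 0.2, -1.2]
grip_width: 0.0598
gripper_force: 55.8
[[ 1.    0.07 -0.01]
 [ 0.04 -0.5   0.87]
 [ 0.06 -0.86 -0.5 ]] [ 0.00339108  0.84202952  0.51072382  1.87745897 -1.20818844  1.56474452
 -0.26452286]
```

View pics/b.png

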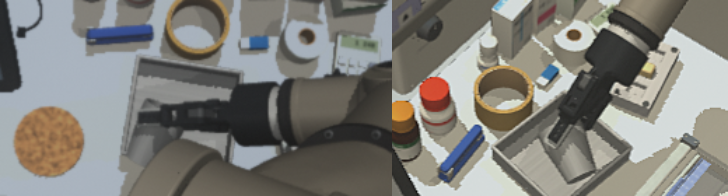

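The cup is tipped over the tray with its mouth toward the back, and nothing lies outside it yet. I'll roll further.

```bash
python3 drive.py '0 0 0 0 0 0.15; 0 0 0 0 0 0.3; 0 0 0 0 0 0.45; 0 0 0 0 0 0.6; 0 0 0 0 0 0.75'; python3 drive.py '0 0 0 0 0 0.15; 0 0 0 0 0 0.3; 0 0 0 0 0 0.3;  0 0 0 0 0 0.3;  0 0 0 0 0 0.3'; python3 drive.py '0 0 0 0 0 0; 0 0 0 0 0 0; 0 0 0 0 0 0; 0 0 0 0 0 0; 0 0 0 0 0 0'
python3 - <<'E'
from bench import r
from h import *
o=r.get_obs();print(o['joints'])
im,d=r.grab_frame("top"); im2,_=r.grab_frame("side"); cv2.imwrite("pics/c.png",np.hstack([cv2.resize(im[180:320,280:500],None,fx=1.7,fy=1.7),cv2.resize(im2[130:270,260:440],None,fx=1.7,fy=1.7)]))
E
```

```text
clock: 8.5
tcp_pos: [0.547, -0.0602, 0.1443]
orientation: [-2.004, 0.701, 0.41]
contact_force: [-0.8, 0.4, -2.4]
grip_width: 0.0595
gripper_force: 55.7
clock: 9.0
tcp_pos: [0.5473, -0.0606, 0.1451]
orientation: [-1.904, 1.0, 0.581]
contact_force: [0.5, -0.1, -1.8]
grip_width: 0.0598
gripper_force: 55.8
clock: 9.5
tcp_pos: [0.5474, -0.0607, 0.1454]
orientation: [-1.903, 1.004, 0.583]
contact_force: [-0.1, -0.9, -0.6]
grip_width: 0.0598
gripper_force: 55.8
[-0.08894566  0.89159237  0.65192794  1.88223965 -1.2655659   1.65968781
 -1.26496781]
```

View pics/c.png

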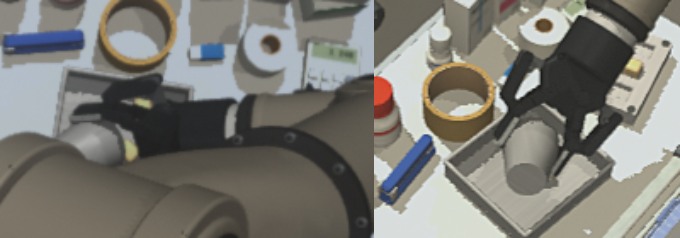

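Pastilles show at the mouth, near (140,102) and (130,148) in the crop. I'll rock and tilt a little further to clear the rest.

```bash
python3 drive.py '0 0 0 0 0 0.15; 0 0 0 0 0 0.2; 0 0 0 0 0 0.05; 0 0 0 0 0 0.2; 0 0 0 0 0 0.2'; python3 drive.py '0 0 0 0 0 -0.15; 0 0 0 0 0 0; 0 0 0 0 0 -0.15; 0 0 0 0 0 0; 0 0 0 0 0 0';python3 drive.py '0 0 0 0 0 0; 0 0 0 0 0 0; 0 0 0 0 0 0; 0 0 0 0 0 0; 0 0 0 0 0 0'; python3 go.py .547 -.018 .2 0 .87 -.5 1 0 0 .048
```

```text
clock: 10.1
tcp_pos: [0.5474, -0.0606, 0.1454]
orientation: [-1.813, 1.205, 0.699]
contact_force: [-0.0, -0.0, -2.1]
grip_width: 0.0598
gripper_force: 55.8
clock: 10.6
tcp_pos: [0.5474, -0.0606, 0.1453]
orientation: [-1.814, 1.203, 0.698]
contact_force: [-0.5, -1.1, -1.0]
grip_width: 0.0596
gripper_force: 55.8
clock: 11.1
tcp_pos: [0.5474, -0.0607, 0.1454]
orientation: [-1.814, 1.202, 0.697]
contact_force: [0.5, 0.1, -1.7]
grip_width: 0.0594
gripper_force: 55.8
move [-0.063 -0.026 -0.038] rot [ 0.004 -0.003  0.398] |d| 0.078 |w| 0.398 rows 3.0
```

```bash
python3 drive.py '-0.03 -0.013 -0.018 0 0 0; -0.063 -0.026 -0.038 0 0 0; -0.063 -0.026 -0.038 0 0 0; -0.063 -0.026 -0.038 0 0 0'
python3 - <<'E'
from bench import r
from h import *
im,d=r.grab_frame("top"); im2,_=r.grab_frame("side"); im3,_=r.grab_frame("wrist");cv2.imwrite("pics/d.png",np.hstack([cv2.resize(im[180:320,290:430],(250,250)),cv2.resize(im2[130:270,280:420],(250,250)),cv2.resize(im3,(300,250))]))
E
```

```text
clock: 11.5
tcp_pos: [0.5472, -0.0594, 0.2241]
orientation: [-1.815, 1.202, 0.695]
contact_force: [-0.3, -0.2, -2.3]
grip_width: 0.0596
gripper_force: 55.9
```

View pics/d.png

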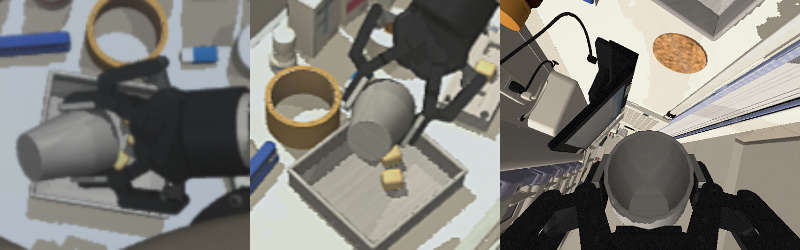

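The wrist view shows the inside of the cup empty (centre 655,175). Two pastilles are visible in the tray and the third is probably hidden. I'll roll back upright.

```bash
python3 drive.py '0 0 0 0 0 -0.15; 0 0 0 0 0 -0.3; 0 0 0 0 0 -0.45; 0 0 0 0 0 -0.6; 0 0 0 0 0 -0.75'; python3 drive.py '0 0 0 0 0 -0.15; 0 0 0 0 0 -0.3; 0 0 0 0 0 -0.45; 0 0 0 0 0 -0.6; 0 0 0 0 0 -0.75'; python3 drive.py '0 0 0 0 0 -0.15; 0 0 0 0 0 -0.3; 0 0 0 0 0 -0.45; 0 0 0 0 0 -0.6; 0 0 0 0 0 -0.75'; python3 go.py .5255 .139 .135 0 .87 -.5 1 0 0 .048
```

```text
clock: 12.15
tcp_pos: [0.5467, -0.0591, 0.2221]
orientation: [-2.061, 0.435, 0.257]
contact_force: [0.2, 0.8, -2.2]
grip_width: 0.0595
gripper_force: 55.8
clock: 12.65
tcp_pos: [0.5467, -0.0592, 0.2221]
orientation: [-2.072, -0.349, -0.195]
contact_force: [0.6, 0.4, -2.3]
grip_width: 0.0599
gripper_force: 55.8
clock: 13.15
tcp_pos: [0.5466, -0.0592, 0.2221]
orientation: [-1.852, -1.115, -0.637]
contact_force: [0.7, -0.2, -1.8]
grip_width: 0.0597
gripper_force: 55.8
move [ 0.011 -0.029  0.167] rot [-0.004  0.004 -0.49 ] |d| 0.17 |w| 0.49 rows 4.0
```

```bash
python3 drive.py '0.011 -0.029 0.167 -0.004 0.004 -0.49; 0.011 -0.029 0.167 -0.004 0.004 -0.49; 0.011 -0.029 0.167 -0.004 0.004 -0.49; 0.011 -0.029 0.167 -0.004 0.004 -0.49; 0.011 -0.029 0.167 -0.004 0.004 -0.49'; python3 go.py .5255 .139 .073 0 .87 -.5 1 0 0 .048;  python3 - <<'E'
from bench import r
from h import *
R=lambda v:Ro.from_rotvec(v)
o=r.get_obs();print(o['tcp_pos'],o['joints'])
print("rot to grasp orientation",(R(o['orientation']).inv()*R([-1.578,-1.591,-.915])).as_rotvec().round(3))
E
```

```text
clock: 13.65
tcp_pos: [0.5238, 0.1007, 0.1583]
orientation: [-1.579, -1.577, -0.909]
contact_force: [0.5, -0.5, -1.5]
grip_width: 0.0596
gripper_force: 55.6
move [-0.055  0.002  0.028] rot [-0.006 -0.002 -0.005] |d| 0.061 |w| 0.008 rows 2.0
[0.52376509 0.10068988 0.15826135] [-0.03542699  0.67888747  0.18502242  2.04673688 -1.30003018  1.24830502
  1.13096314]
rot to grasp orientation [-0.004 -0.005 -0.012]
```

```bash
python3 drive.py '-0.02 0 0.01 0 0 0; -0.04 0.002 0.02 0 0 -0.01; -0.055 0.002 0.028 -0.004 -0.005 -0.012; -0.055 0.002 0.028 -0.004 -0.005 -0.012'; python3 go.py .5255 .139 .0662 0 .87 -.5 1 0 0 .048;  python3 - <<'E'
from bench import r
from h import *
R=lambda v:Ro.from_rotvec(v)
o=r.get_obs();print(o['tcp_pos'])
print("rot to grasp orientation",(R(o['orientation']).inv()*R([-1.578,-1.591,-.915])).as_rotvec().round(3))
E
```

```text
clock: 14.05
tcp_pos: [0.5272, 0.0926, 0.0961]
orientation: [-1.588, -1.589, -0.918]
contact_force: [-1.2, 0.4, -2.2]
grip_width: 0.0594
gripper_force: 55.8
move [-0.003 -0.002  0.007] rot [0.005 0.006 0.003] |d| 0.008 |w| 0.009 rows 1.0
[0.52723104 0.09257042 0.09609286]
rot to grasp orientation [ 0.007  0.004 -0.003]
```

```bash
python3 drive.py '-0.001 -0.001 0.003 0.003 0.003 0; -0.003 -0.002 0.007 0.006 0.005 0; -0.003 -0.002 0.007 0.006 0.005 0; -0.003 -0.002 0.007 0.006 0.005 0'
```

```text
clock: 14.45
tcp_pos: [0.5263, 0.0984, 0.0928]
orientation: [-1.576, -1.591, -0.92]
contact_force: [-1.4, -0.7, -0.9]
grip_width: 0.0595
gripper_force: 55.8
```

Not in contact yet; I'll go about 3 mm further down.

```bash
python3 drive.py '-0.002 0 0.001 0 0 0; -0.003 0 0.0015 0 0 0; -0.003 0 0.0015 0 0 0; -0.003 0 0.0015 0 0 0'
```

```text
clock: 14.85
tcp_pos: [0.5264, 0.0982, 0.0897]
orientation: [-1.576, -1.59, -0.921]
contact_force: [-1.0, -1.5, 6.0]
grip_width: 0.0597
gripper_force: 56.3
```

```bash
python3 drive.py '0 0 0 0 0 0; 0 0 0 0 0 0; 0 0 0 0 0 0; 0 0 0 0 0 0; 0 0 0 0 0 0' 0.085; python3 drive.py '0 0 -0.03 0 0 0; 0 0 -0.06 0 0 0; 0 0 -0.09 0 0 0; 0.03 0 -0.13 0 0 0; 0.07 0 -0.17 0 0 0'
python3 - <<'E'
from bench import r
from h import *
im,d=r.grab_frame("top"); im2,_=r.grab_frame("side"); im3,_=r.grab_frame("wrist");cv2.imwrite("pics/e.png",np.hstack([cv2.resize(im[180:320,210:430],(393,250)),cv2.resize(im2[150:350,250:450],(250,250))]))
E
python3 go.py .557 -.249 .2 0 0 -1 -.218 .976 0
```

```text
clock: 15.35
tcp_pos: [0.5261, 0.098, 0.0888]
orientation: [-1.577, -1.59, -0.919]
contact_force: [0.3, -1.1, -0.3]
grip_width: 0.0847
gripper_force: 0.0
clock: 15.85
tcp_pos: [0.5252, -0.0145, 0.2284]
orientation: [-1.58, -1.587, -0.917]
contact_force: [1.4, -0.8, 0.1]
grip_width: 0.085
gripper_force: 0.0
move [-0.098  0.03  -0.215] rot [-0.695 -0.885  1.227] |d| 0.238 |w| 1.664 rows 12.0
```

View pics/e.png

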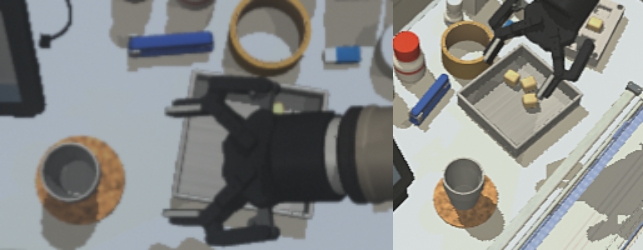

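Three pastilles lie in the tray (right crop 513,76; 528,84; 530,99) and the cup stands on the coaster (465,180). Next is the mould pastille.

```bash
python3 drive.py '-0.02 0.006 -0.043 -0.07 -0.09 0.12; -0.04 0.012 -0.086 -0.14 -0.18 0.24; -0.06 0.018 -0.129 -0.21 -0.27 0.36; -0.08 0.024 -0.172 -0.28 -0.36 0.48; -0.098 0.03 -0.215 -0.35 -0.45 0.61'
python3 - <<'E'
from bench import r
from h import *
print(r.get_obs()['joints'])
im,d=r.grab_frame("top"); P,_=cloud(d,r.camera_info("top"))
q=near(P,(.5255,.139),.06,.074,.086); print(circ(q),len(q),np.percentile(q[:,2],50))
im,d=r.grab_frame("side"); P,_=cloud(d,r.camera_info("side"))
q=near(P,(.5255,.139),.06,.074,.086); print(circ(q),len(q),np.percentile(q[:,2],50))
E
python3 go.py .557 -.249 .2 0 0 -1 -.218 .976 0
```

```text
clock: 16.5
tcp_pos: [0.556, -0.2492, 0.2495]
orientation: [-2.388, -1.175, -0.581]
contact_force: [0.9, -0.4, -0.8]
grip_width: 0.0849
gripper_force: 0.0
[ 0.14521966  0.57880419  0.56782947  1.76367913 -0.90494368  1.28999075
  0.46671947]
(array([0.52747152, 0.14110315]), np.float64(0.029374879888483175)) 190 0.07922163986299333
(array([0.52506872, 0.14236625]), np.float64(0.02925839398357994)) 226 0.07871191989749718
move [ 0.004 -0.002 -0.   ] rot [-0.371 -0.477  0.674] |d| 0.005 |w| 0.905 rows 7.0
```

```bash
python3 drive.py '0.004 0 0 -0.37 -0.48 0.67; 0.004 0 0 -0.37 -0.48 0.67; 0.004 0 0 -0.37 -0.48 0.67; 0.004 0 0 -0.37 -0.48 0.67; 0.004 0 0 -0.37 -0.48 0.67' 0.05; python3 go.py .557 -.249 .2 0 0 -1 -.218 .976 0; python3 drive.py '0 0 0 0 0 0'; python3 go.py .557 -.249 .1 0 0 -1 -.218 .976 0
```

```text
clock: 17.1
tcp_pos: [0.5582, -0.2438, 0.2516]
orientation: [-3.018, -0.521, -0.106]
contact_force: [-0.7, -0.1, -1.3]
grip_width: 0.0498
gripper_force: 0.0
move [-0.003  0.004 -0.003] rot [-0.07  -0.077  0.122] |d| 0.006 |w| 0.16 rows 2.0
clock: 17.2
tcp_pos: [0.5604, -0.2405, 0.2508]
orientation: [-3.012, -0.535, -0.106]
contact_force: [-0.1, 1.3, -0.3]
grip_width: 0.0498
gripper_force: 0.0
move [-0.014  0.013  0.095] rot [-0.072 -0.078  0.132] |d| 0.097 |w| 0.169 rows 2.0
```

```bash
python3 drive.py '-0.014 0.013 0.05 -0.072 -0.078 0.132; -0.014 0.013 0.095 -0.072 -0.078 0.132; -0.014 0.013 0.095 -0.072 -0.078 0.132; -0.014 0.013 0.095 -0.072 -0.078 0.132'; python3 go.py .557 -.249 .1 0 0 -1 -.218 .976 0
python3 - <<'E'
from bench import r
from h import *
i=r.camera_info("wrist"); im,d=r.grab_frame("wrist"); P,_=cloud(d,i)
cv2.imwrite("pics/f.png",im)
q=near(P,(.557,-.249),.025,.030,.045); print("pm",rect(q),q.mean(0),len(q))
q=near(P,(.557,-.249),.09,.017,.028); print("mould",rect(q),np.median(q[:,2]),len(q))
E
python3 go.py .557 -.249 .046 0 0 -1 -.218 .976 0
```

```text
clock: 17.6
tcp_pos: [0.5547, -0.254, 0.1559]
orientation: [-3.122, -0.335, -0.002]
contact_force: [-0.9, -0.5, 0.6]
grip_width: 0.05
gripper_force: 0.0
move [ 0.003 -0.004  0.002] rot [-0.001 -0.002 -0.006] |d| 0.006 |w| 0.006 rows 1.0
pm ((557.857421875, -250.9488067626953), (23.76276397705078, 19.64581298828125), 12.777756690979004) [ 0.55878417 -0.25094405  0.03536272] 1567
mould ((556.9025268554688, -251.05517578125), (65.14594268798828, 131.07965087890625), 12.681084632873535) 0.024081706881630444 21366
move [ 0.002 -0.006  0.058] rot [ 0.001 -0.004 -0.007] |d| 0.058 |w| 0.008 rows 2.0
```

View pics/f.png

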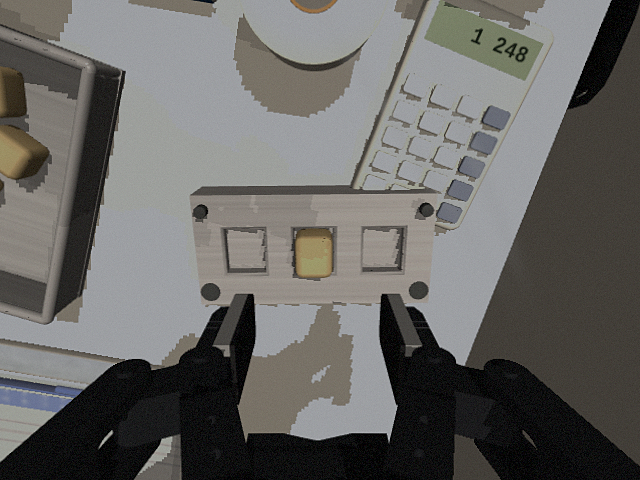

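The mould is square to the fingers: the pastille is at (313,252) and the finger midline near column 320. I'll descend.

```bash
python3 drive.py '0.001 -0.003 0.025 0 -0.004 -0.006; 0.002 -0.004 0.05 0 -0.004 -0.006; 0.002 -0.004 0.052 0 -0.004 -0.006; 0.002 -0.004 0.052 0 -0.004 -0.006; 0.002 -0.004 0.052 0 -0.004 -0.006';  python3 go.py .5575 -.2503 .046 0 0 -1 -.218 .976 0
```

```text
clock: 18.15
tcp_pos: [0.5578, -0.2505, 0.1066]
orientation: [3.12, 0.342, 0.004]
contact_force: [-0.0, 0.6, 0.9]
grip_width: 0.0501
gripper_force: 0.0
move [-0.    -0.     0.007] rot [ 0.003 -0.002 -0.002] |d| 0.007 |w| 0.004 rows 1.0
```

```bash
python3 drive.py '0 0 0.003 0 0 0; 0 0 0.0065 0 0 0; 0 0 0.0065 0 0 0; 0 0 0.0065 0 0 0'; python3 drive.py '0 0 0 0 0 0; 0 0 0 0 0 0; 0 0 0 0 0 0; 0 0 0 0 0 0; 0 0 0 0 0 0' 0.01 30
```

```text
clock: 18.55
tcp_pos: [0.5569, -0.2493, 0.0977]
orientation: [3.121, 0.342, -0.001]
contact_force: [0.5, -0.4, -0.2]
grip_width: 0.0501
gripper_force: 0.0
clock: 19.05
tcp_pos: [0.5571, -0.2501, 0.0981]
orientation: [3.12, 0.342, -0.0]
contact_force: [0.3, -3.6, 1.6]
grip_width: 0.0192
gripper_force: 35.1
```

Gripped at about 19 mm. I'll lift straight up.

```bash
python3 drive.py '0 0 -0.015 0 0 0; 0 0 -0.035 0 0 0; 0 0 -0.07 0 0 0; 0 0 -0.1 0 0 0; 0 0 -0.1 0 0 0'; python3 go.py .548 -.02 .12 0 0 -1 -.218 .976 0
python3 - <<'E'
from bench import r
from h import *
i=r.camera_info("wrist"); im,d=r.grab_frame("wrist")
cv2.imwrite("pics/g.png",cv2.resize(im,(400,300)))
E
```

```text
clock: 19.55
tcp_pos: [0.5584, -0.2498, 0.2016]
orientation: [3.12, 0.342, 0.007]
contact_force: [0.3, -0.9, -0.4]
grip_width: 0.019
gripper_force: 35.0
move [ 0.04  -0.227  0.027] rot [ 0.003 -0.004 -0.001] |d| 0.232 |w| 0.005 rows 5.0
```

View pics/g.png

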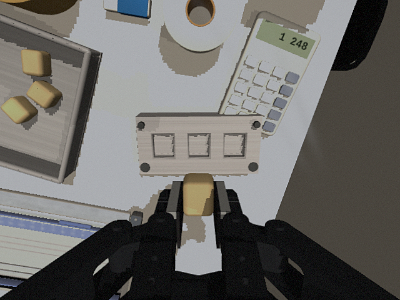

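The pastille is held, the mould is empty, and three pastilles lie in the tray (35,62; 43,93; 17,108). I'll locate them to pick a free spot.

```bash
python3 - <<'E'
from bench import r
from h import *
for n in ("side","wrist"):
    i=r.camera_info(n); im,d=r.grab_frame(n); P,uv=cloud(d,i)
    hsv=cv2.cvtColor(im,cv2.COLOR_BGR2HSV)[uv[:,1],uv[:,0]]
    m=(abs(P[:,0]-.571)<.075)&(abs(P[:,1]+.052)<.08)&(P[:,2]>.012)&(P[:,2]<.06)&(hsv[:,1]>75)&(hsv[:,0]>12)&(hsv[:,0]<35)&(hsv[:,2]>90)
    q=P[m]; print(n,len(q), np.percentile(q,[1,50,99],axis=0).round(3).tolist())
    m2=np.zeros(d.shape,np.uint8); m2[uv[m][:,1],uv[m][:,0]]=1
    for k,(st,c) in enumerate(zip(*[cv2.connectedComponentsWithStats(m2)[j] for j in (2,3)])):
        if k and st[4]>20: 
            j=np.argmin(((uv[m]-c)**2).sum(1)); print(st[4],q[j].round(3))
E
python3 go.py .553 -.025 .12 0 0 -1 -.218 .976 0
```

```text
side 318 [[0.541, -0.092, 0.012], [0.572, -0.071, 0.022], [0.613, -0.046, 0.028]]
103 [ 0.601 -0.072  0.025]
103 [ 0.573 -0.081  0.023]
112 [ 0.551 -0.055  0.025]
wrist 4076 [[0.543, -0.098, 0.013], [0.578, -0.078, 0.023], [0.615, -0.052, 0.025]]
1392 [ 0.604 -0.079  0.024]
1382 [ 0.577 -0.088  0.024]
1302 [ 0.555 -0.065  0.023]
move [ 0.045 -0.219  0.023] rot [-0.     0.002 -0.001] |d| 0.224 |w| 0.002 rows 5.0
```

```bash
python3 go.py .592 -.025 .13 0 0 -1 -.218 .976 0
```

```text
move [ 0.083 -0.21   0.013] rot [-0.     0.002 -0.001] |d| 0.226 |w| 0.002 rows 5.0
```

```bash
python3 drive.py '0.017 -0.042 0 0 0 0; 0.033 -0.084 0 0 0 0; 0.05 -0.126 0 0 0 0; 0.067 -0.168 0.006 0 0 0; 0.083 -0.21 0.013 0 0 0'; python3 drive.py '0 0 0.02 0 0 0; 0 0 0.045 0 0 0; 0 0 0.07 0 0 0; 0 0 0.075 0 0 0; 0 0 0.075 0 0 0'
```

```text
clock: 20.2
tcp_pos: [0.5919, -0.0238, 0.183]
orientation: [3.122, 0.343, -0.004]
contact_force: [1.7, 0.3, 0.2]
grip_width: 0.0187
gripper_force: 35.0
clock: 20.7
tcp_pos: [0.5914, -0.0263, 0.1081]
orientation: [3.122, 0.342, -0.006]
contact_force: [-0.4, 0.5, -0.7]
grip_width: 0.0187
gripper_force: 35.0
```

```bash
python3 drive.py '0 0.003 0.004 0 0 0; 0 0.003 0.009 0 0 0; 0 0.003 0.009 0 0 0; 0 0.003 0.009 0 0 0'; python3 drive.py '0 0 0 0 0 0; 0 0 0 0 0 0; 0 0 0 0 0 0; 0 0 0 0 0 0; 0 0 0 0 0 0' 0.036; python3 drive.py '0 0 -0.03 0 0 0; 0 0 -0.07 0 0 0; 0 0 -0.12 0 0 0; 0 0.05 -0.15 0 0 0; 0 0.1 -0.15 0 0 0'
python3 - <<'E'
from bench import r
from h import *
im,_=r.grab_frame("side"); im2,_=r.grab_frame("wrist"); cv2.imwrite("pics/i.png",np.hstack([cv2.resize(im[130:360,220:460],(390,374)),cv2.resize(im2,(400,374))]))
E
```

```text
clock: 21.1
tcp_pos: [0.5933, -0.0293, 0.1007]
orientation: [3.122, 0.342, -0.0]
contact_force: [-0.0, -0.1, -0.3]
grip_width: 0.0187
gripper_force: 35.0
clock: 21.6
tcp_pos: [0.5931, -0.0292, 0.1004]
orientation: [3.121, 0.342, -0.001]
contact_force: [0.1, 0.5, 0.2]
grip_width: 0.0362
gripper_force: 0.0
clock: 22.1
tcp_pos: [0.6157, -0.1181, 0.2537]
orientation: [3.12, 0.352, 0.008]
contact_force: [-0.3, -0.7, -0.4]
grip_width: 0.0357
gripper_force: 0.0
```

View pics/i.png

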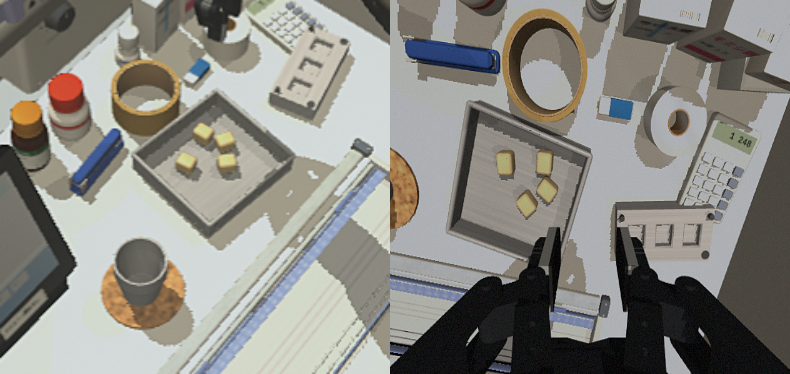

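All four pastilles lie in the tray (left view 186,162; 203,132; 225,140; 227,162), the cup stands upright on the coaster (140,270), and the arm is clear. I'll let it settle and hand in.

```bash
python3 drive.py '0 0 0 0 0 0; 0 0 0 0 0 0; 0 0 0 0 0 0; 0 0 0 0 0 0; 0 0 0 0 0 0'; python3 -c "
from bench import r
print(r.hand_in())"
```

```text
clock: 22.7
tcp_pos: [0.6133, -0.1185, 0.2497]
orientation: [3.121, 0.345, -0.002]
contact_force: [0.2, -0.2, -1.0]
grip_width: 0.0361
gripper_force: 0.0
the job is handed in; nothing more can be done
None
```

I handed the job in at about 23 s: the last pictures show all four pastilles in the tray, the empty cup upright on its coaster and the stapler, tape roll and eraser apparently undisturbed; the hand-in printed no verdict.

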